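Fetch the paint pot from behind the studio supplies

ROBOT

A 6-joint arm with a two-finger parallel gripper is mounted at the origin on the work surface. World frame = base frame: x ahead of the robot, y to its left, z up, the work surface at z = 0. Lengths are in mm, angles in rad, forces in N, time in s.
With the tool pointing down it reaches from about 350 to 975 mm from the base axis. Payload 7.1 kg.
Tool frame: the origin (TCP) lies midway between the tips of the shut fingers; the grasp point (between the pads) lies 19 mm behind it; z points along the fingers, y is the line along which they close (so a half turn about z gives the same grasp; the last joint's range is limited). The gripper opens to 88 mm and grips with 3 to 60 N. Pads are 20 mm wide; open, the fingers measure 115 mm over their backs; the gripper's body (75 mm by 178 mm) begins 61 mm behind the grasp point.
Start: joints at [-1.325, 0.423, 1.63, -0, 1.089, -0.019], TCP at [163.591, -603.194, 222.675] pointing down, gripper open.
Joint ranges: [-3, 3], [-0.9, 2.11], [0.09, 2.58], [-1.31, 4.45], [0.11, 2.69], [-2.54, 2.54]. Speed limits (rad/s): [2.39, 2.39, 3.01, 3.14, 3.14, 3.14].

INTERFACE

Orientations are given as a rotation vector (axis times angle).
In Python, from workcell import ctrl gives the robot as it stands.
- The arm moves only by the shell command python3 -m inch 'ROWS' [OPENING]. ROWS is JSON, a list of rows, each an object with "xyz": the shift along the tool's x, y, z in mm, a list of three; "rot": the turn, a rotation vector about the tool's x, y, z in rad, a list of three. In form: [{"xyz": [dx, dy, dz], "rot": [ax, ay, az]}, ...]. A call has 1 to 12 rows; each row is the pose to reach, as a shift and turn from the pose commanded when the call began, along the tool's axes at that moment; what a row does not reach only later rows make up. A row lasts 1/12 s, in which the tool goes at most 41.7 mm and 7.16 degrees, less where a joint would pass 70% of its speed; a pose out of reach is approached as far as the arm can. A call with a gripper value outside its range is refused whole. OPENING is the closure in counts, from 0 (fully open) to 255 (shut), set as the call begins (- or left out, the last holds). The fingers move at their own pace and stop on an object; the grip force is fixed at half the most. Time passes only in rows, so rows that repeat a pose let the fingers close. It gives the time, the measured TCP pose, the force, the opening and the grip force at its end, in the units of the state.
- ctrl.get_obs(): the state, without advancing time (a new reading comes with each control period).
- ctrl.get_image(name): name is "side" or "top"; returns the picture (480x640x3 uint8, red, green, blue); there is no depth.
- ctrl.camera_model(name): a dict with "fx", "fy", "cx", "cy" (pixels), "position" and "attitude" of the camera in the world. Camera axes: x right, y up, looking along -z (the intrinsics and any distortion apply to the point x, -y, -z); pixel columns grow to the right and rows downward; lengths in mm; the calibration is good to about 2 mm. A picture is of the moment at which its call begins. camera_model takes no time and is no camera call.
- ctrl.close_job(): hands the job in; it is judged then, once.
The state is a dict: "t": time; "qpos": joint angles; "qvel": joint speeds; "joint_torque": joint torques, N m; "ee_pos": TCP position; "orientation": TCP orientation; "ft_force": force on the tool from outside, world axes, zero at the start; "moment": the same for the moment, N m; "width": finger opening in mm; "grasp_force": force on a finger pad.
Only numpy, scipy, OpenCV 4.12 (cv2) and the standard library are available. Lean on these libraries where they do the work, as an engineer would, in place of code of your own. Each camera call takes 0.05 s, during which the arm holds its last target. There are 200 camera calls.

TASK

The little paint pot is hemmed in at the back of the wooden supply tray: first clear the bottle, the jar and the tin off the tray and stand all three on the plywood side board, then stand the paint pot in the middle of the round white ceramic coaster, and only then put the bottle, jar and tin back upright in the tray, each exactly where it stood at the start. Knock nothing over, and leave the brush mug, the paint tube and the pastel box where they are.

Things in the scene. Friction and masses are not known exactly. Their poses are not given: they have to be found in the camera images.
- bottle: Loose white plastic squeeze bottle with a narrow black cap, the tallest of the three in the way: straight round body 52 mm diameter up to 118 mm, then a shoulder to a 25 mm cap, 154 mm high in all, 0.18 to 0.33 kg. Origin: centre of its underside, z up along its axis. Starts upright in one of the tray's three outer places; which one varies.
- jar: Loose white stoneware jar with a wooden lid and small round lid knob: straight round body 60 mm diameter up to 108 mm, 141 mm high with the knob, 0.28 to 0.52 kg. Origin: centre of its underside, z up along its axis. Starts upright in one of the tray's three outer places.
- tin: Loose bare metal tin: straight cylinder 58 mm diameter (rims 60 mm), 112 mm high plus a low dark disc lid to 115 mm, 0.25 to 0.46 kg. Origin: centre of its underside, z up along its axis. Starts upright in one of the tray's three outer places.
- pot: Loose small paint pot, the thing to fetch: clear body tapering 47 mm to 44 mm at the foot, grey lid 50 mm diameter from 33 to 45 mm height, 45 mm high, 0.06 to 0.1 kg. Origin: centre of its underside, z up. Starts upright in the tray's back middle place.
- tray: Fixed wooden tray, 180 (its x) by 250 mm (its y), floor top 6 mm above origin, lip 6 mm thick standing to 18 mm. Origin: centre of underside, on the table; x to its back, away from the robot, y to the left. Flat pale rounds mark the places, at tray (x, y) mm: outer (32, 70), (32, -70), (-38, 0), 72 mm diameter; the pot's (32, 0), 58 mm. Things start centred on these.
- board: Fixed plywood side board on one side of the tray (left or right varies), 280 mm (its x) by 120 mm (its y), 8 mm thick. Origin: centre of its underside on the table. It is empty at the start and has room for the three things in a row along its x, 90 mm apart.
- coaster: Fixed round white ceramic coaster, 90 mm diameter, 5 mm thick, on the other side of the tray from the board. Origin: centre of its underside on the table. The pot goes on its middle.
- mug: Bystander: loose blue mug 76 mm diameter, 90 mm high, with three brushes standing in it up to 197 mm. Origin: centre of its underside. Leave alone.
- tube: Bystander: loose white paint tube lying flat near the robot, about 140 mm long, 44 mm wide, 20 mm high. Origin: underside, middle; x along it to the cap. Leave alone.
- pastels: Bystander: loose closed wooden pastel box 80 by 130 mm, 30 mm high. Origin: centre of its underside. Leave alone.

How it is judged (in metres and radians):
On the way, in this order (a step that is already met when the one before it is completed fails the run):
1. bottle, jar and tin all stand released on the side board, the pot still at its place in the tray (angle between each of bottle, jar, tin's own z axis and vertical below 0.12 rad and linear speed of each of bottle, jar, tin below 0.03 m/s and contact force between each of bottle, jar, tin and the fingers below 0.2 N and x of bottle in the frame of board between -0.14 and 0.14 m and y of bottle in the frame of board between -0.06 and 0.06 m and z of bottle in the frame of board between 0.004 and 0.014 m and x of jar in the frame of board between -0.14 and 0.14 m and y of jar in the frame of board between -0.06 and 0.06 m and z of jar in the frame of board between 0.004 and 0.014 m and x of tin in the frame of board between -0.14 and 0.14 m and y of tin in the frame of board between -0.06 and 0.06 m and z of tin in the frame of board between 0.004 and 0.014 m and distance of pot from where it was at the start of the episode below 0.04 m), for 0.2 s.
2. the pot stands released in the middle of the coaster while the three are still on the side board (angle between each of pot, bottle, jar, tin's own z axis and vertical below 0.12 rad and linear speed of each of pot, bottle, jar, tin below 0.03 m/s and contact force between each of pot, bottle, jar, tin and the fingers below 0.2 N and horizontal distance between pot and coaster below 0.015 m and z of pot in the frame of coaster between 0.002 and 0.009 m and x of bottle in the frame of board between -0.14 and 0.14 m and y of bottle in the frame of board between -0.06 and 0.06 m and z of bottle in the frame of board between 0.004 and 0.014 m and x of jar in the frame of board between -0.14 and 0.14 m and y of jar in the frame of board between -0.06 and 0.06 m and z of jar in the frame of board between 0.004 and 0.014 m and x of tin in the frame of board between -0.14 and 0.14 m and y of tin in the frame of board between -0.06 and 0.06 m and z of tin in the frame of board between 0.004 and 0.014 m), for 0.2 s.
At the end, for the whole second after the job is handed in: The pot stands upright on the coaster, its axis within 15 mm of the middle; bottle, jar and tin each stand upright in the tray within 15 mm of where they started; all released and at rest (angle between each of pot, bottle, jar, tin's own z axis and vertical below 0.12 rad and linear speed of each of pot, bottle, jar, tin below 0.03 m/s and contact force between each of pot, bottle, jar, tin and the fingers below 0.2 N and horizontal distance between pot and coaster below 0.015 m and z of pot in the frame of coaster between 0.002 and 0.009 m and distance of each of bottle, jar, tin from where it was at the start of the episode below 0.015 m); the robot touches nothing.
It fails at once if the bottle, jar, tin or pot is knocked over (tilted more than 45 degrees) (angle between any of bottle, jar, tin, pot's own z axis and vertical above 0.785 rad).
It fails at once if the brush mug is disturbed (moved more than 30 mm) (distance of mug from where it was at the start of the episode above 0.03 m).
It fails at once if the paint tube is disturbed (moved more than 30 mm) (distance of tube from where it was at the start of the episode above 0.03 m).
It fails at once if the pastel box is disturbed (moved more than 30 mm) (distance of pastels from where it was at the start of the episode above 0.03 m).
It also fails if it takes over 141 s, if anything falls off the work surface, if the arm or the gripper's body presses on something with over 40 N, if the wrist force passes 120 N, or if a joint passes its speed limit or range.

## Working session

There is one attempt and no reset: what is moved stays moved. The work goes in short steps, Python scripts to look and compute and a shell command to move; the robot and the scene stay as the last step left them, time stands still between calls to the robot, and variables do not carry over. Pictures are saved under pics/ and viewed, at most 14 in all, crops included, and the job is handed in when it is done.

```bash
mkdir -p pics; ls
python3 - <<'E'
from workcell import ctrl
import cv2
o=ctrl.get_obs();print(o['t'],o['ee_pos'],o['orientation'],o['width'])
for n in('top','side'):
    print(n,ctrl.camera_model(n)); cv2.imwrite(f'pics/{n}0.png',ctrl.get_image(n)[:,:,::-1])
E
```

```text
pics
0.0 [ 163.45788236 -602.66488067  221.91964424] [-3.11260146e+00 -4.14535055e-01  2.82978083e-04] 87.75815582291466
top {'fx': 585.6550165950549, 'fy': 585.6550165950549, 'cx': 324.07410115946243, 'cy': 241.4062889558664, 'position': array([ 366.48939846,    1.22347203, 1103.49550342]), 'attitude': array([ 0.12626038, -0.14555565, -1.54662449])}
side {'fx': 539.4740033042509, 'fy': 539.4740033042509, 'cx': 318.1162374500909, 'cy': 243.99200337488378, 'position': array([ 421.16768723, -841.11014318,  776.7277293 ]), 'attitude': array([ 0.8542679 , -0.06089504, -0.18377595])}
```

View pics/top0.png

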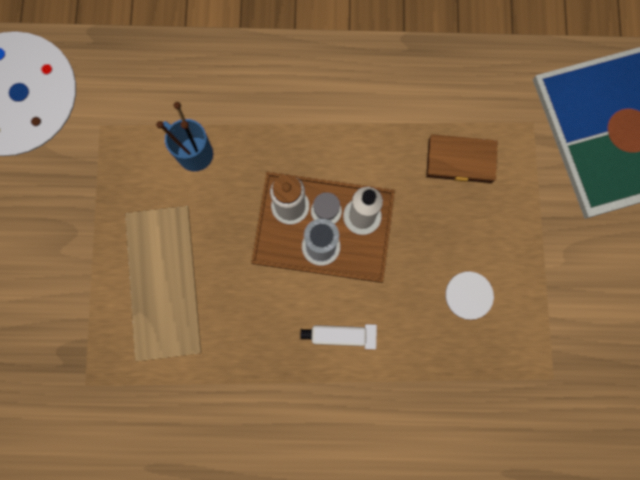

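View pics/side0.png

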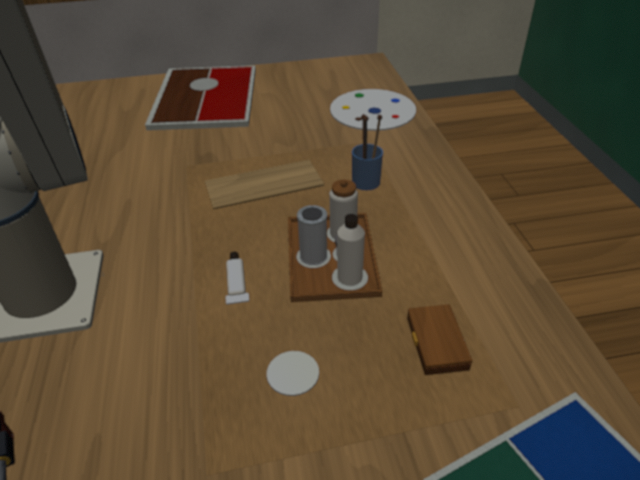

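The top view shows the tray in the middle, with corners near (268,175), (393,190), (382,281) and (254,265). The jar is back-left (287,188), the bottle back-right (369,197), the tin in front (321,235) and the pot at (327,208). The board is on the left, with corners near (127,212), (187,207), (199,353) and (136,360). The coaster is on the right (470,296), and the mug, pastel box and tube are clear of these. The side view agrees.

```bash
cat > h.py <<'E'
import numpy as np, cv2
from scipy.spatial.transform import Rotation as R
from workcell import ctrl
def ray(n,px,z):
    c=ctrl.camera_model(n); px=np.atleast_2d(np.float64(px))
    d=np.c_[(px[:,0]-c['cx'])/c['fx'],-(px[:,1]-c['cy'])/c['fy'],-np.ones(len(px))]
    d=R.from_rotvec(c['attitude']).apply(d); p=c['position']
    return (p+d*((z-p[2])/d[:,2])[:,None])[:,:2]
def proj(n,P):
    c=ctrl.camera_model(n); q=R.from_rotvec(c['attitude']).inv().apply(np.atleast_2d(P)-c['position'])
    return np.c_[c['cx']+c['fx']*q[:,0]/-q[:,2],c['cy']-c['fy']*q[:,1]/-q[:,2]]
def shift(xyz,yaw=None):
    """tool-frame shift to world TCP xyz for current pose"""
    o=ctrl.get_obs(); return R.from_rotvec(o['orientation']).inv().apply(np.array(xyz)-o['ee_pos']).round(1)
E
python3 - <<'E'
from h import *
np.set_printoptions(precision=1,suppress=True)
im=cv2.imread('pics/top0.png'); 
def blob(img,lo,hi,roi,k=1):
    x0,y0,x1,y1=roi; m=cv2.inRange(cv2.cvtColor(img,cv2.COLOR_BGR2HSV)[y0:y1,x0:x1],lo,hi)
    c=max(cv2.findContours(m,0,1)[0],key=cv2.contourArea)+np.array([x0,y0]); return c
c=blob(im,(0,0,150),(180,60,255),(430,255,510,335)); e=cv2.fitEllipse(c); print('coaster',e,ray('top',e[0],5))
s=cv2.imread('pics/side0.png')
c=blob(s,(0,0,150),(180,60,255),(250,335,335,410)); e=cv2.fitEllipse(c); print('coaster side',ray('side',e[0],5))
t=ray('top',[(268,175),(393,190),(382,281),(254,265)],18);print('tray',t,t.mean(0), np.linalg.norm(np.diff(t,axis=0),axis=1))
d=((t[0]-t[3])/1+(t[1]-t[2]));yaw=np.arctan2(d[1],d[0]);d2=(t[0]-t[1])+(t[3]-t[2]);print('yaw',yaw,np.arctan2(-d2[0],d2[1]))
yaw=(2*np.arctan2(-d2[0],d2[1])+yaw)/3
c0=t.mean(0)
for n,p in dict(l=(32,70),r=(32,-70),f=(-38,0),pot=(32,0)).items():
    w=c0+np.array([[np.cos(yaw),-np.sin(yaw)],[np.sin(yaw),np.cos(yaw)]])@p; print(n,w,proj('top',[*w,6]),proj('side',[*w,6]))
print('jar knob',ray('top',(286,187),141),'bottle cap',ray('top',(369,196),154),'tin',ray('top',(321,235),115),'pot',ray('top',(327,208),45))
b=ray('top',[(127,212),(187,207),(199,353),(136,360)],8);print('board',b,b.mean(0),np.linalg.norm(np.diff(b,axis=0),axis=1))
print('mug',ray('top',(194,158),0),'brush',ray('top',[(178,105),(160,125)],197),'tube',ray('top',[(302,335),(376,337)],10),'pastel',ray('top',[(430,136),(497,138),(428,178),(495,182)],30))
v=cv2.resize(im[140:380,110:510],(800,480),interpolation=cv2.INTER_CUBIC); cv2.imwrite('pics/c1.png',v)
E
```

```text
coaster ((469.2618408203125, 295.14984130859375), (46.52729797363281, 48.47978210449219), 138.81033325195312) [[ 462.4 -285.5]]
coaster side [[ 433.5 -262.4]]
tray [[ 683.9   99.5]
 [ 659.6 -140.5]
 [ 484.4 -119.7]
 [ 509.5  119.5]] [584.3 -10.3] [241.2 176.5 240.5]
yaw -0.11604897550102235 -0.10274637624853318
l [623.6  55.9] [[290.1 207.6]] [[339.7 234. ]]
r [608.7 -83.3] [[362.5 216.7]] [[347.3 278.2]]
f [546.6  -6.2] [[321.7 247.8]] [[310.5 257.3]]
pot [616.2 -13.7] [[326.3 212.1]] [[343.4 255.1]]
jar knob [[627.6  57.2]] bottle cap [[611.7 -82.5]] tin [[551.   -3.9]] pot [[615.2 -14.3]]
board [[607.7 366.3]
 [619.9 252.9]
 [346.3 214.8]
 [331.6 328.8]] [476.4 290.7] [114.1 276.3 114.9]
mug [[720.3 246.9]] brush [[746.5 234.2]
 [711.5 261.1]] tube [[ 382.4   26.9]
 [ 381.3 -109.6]] pastel [[ 765.3 -210.5]
 [ 764.3 -340. ]
 [ 681.4 -205.6]
 [ 676.4 -333.3]]
```

View pics/c1.png

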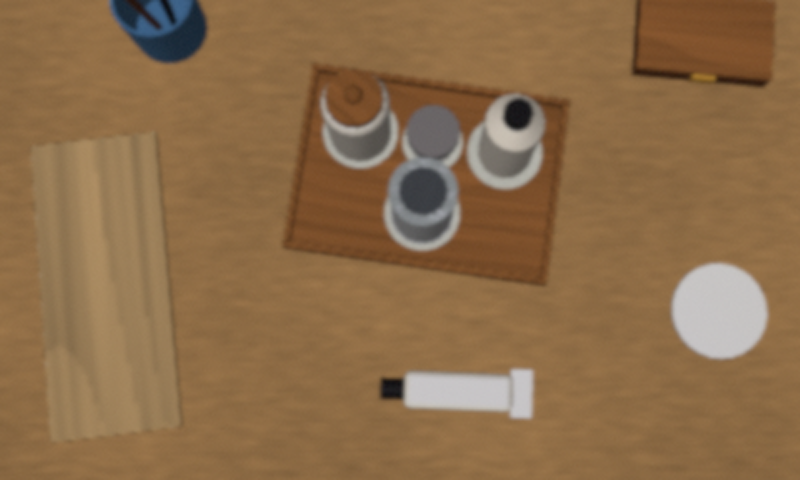

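The crop confirms the layout: places at crop (360,129), (505,152), (422,213) and (433,142), all as computed. The side view's coaster point disagrees, so I'll recheck it while computing the first shift.

Run:
```python
from h import *
print(ray('side',(293,373),5),proj('side',[462,-285,5]),proj('top',[462,-285,5]))
o=ctrl.get_obs(); Rc=R.from_rotvec(o['orientation']); print('rot',(Rc.inv()*R.from_rotvec([np.pi,0,0])).as_rotvec().round(4))
print(shift([550,-4.5,222]))
```

```text
[[ 466.01716789 -287.87865556]] [[290.43167714 372.0152943 ]] [[469.01000402 295.3468897 ]]
rot [-1.400e-03  1.000e-04  2.648e-01]
[ 529.6 -476.2    0.7]
```

```bash
python3 -m inch '[{"xyz":[30,-27,0],"rot":[0,0,0.06]},{"xyz":[60,-54,0],"rot":[0,0,0.12]},{"xyz":[90,-81,0],"rot":[0,0,0.18]},{"xyz":[120,-108,0],"rot":[0,0,0.2648]},{"xyz":[150,-135,0],"rot":[0,0,0.2648]},{"xyz":[180,-162,0],"rot":[0,0,0.2648]},{"xyz":[210,-189,0],"rot":[0,0,0.2648]},{"xyz":[240,-216,0],"rot":[0,0,0.2648]},{"xyz":[270,-243,0],"rot":[0,0,0.2648]},{"xyz":[300,-270,0],"rot":[0,0,0.2648]},{"xyz":[320,-288,0],"rot":[0,0,0.2648]},{"xyz":[320,-288,0],"rot":[0,0,0.2648]}]' 0; python3 -c "
from h import *
print(shift([550,-4.5,222]))"
```

```text
t: 1.1
ee_pos: [398.7, -237.9, 222.6]
orientation: [-3.14, -0.006, -0.0]
ft_force: [-0.1, -0.7, 1.0]
width: 88.0
grasp_force: 0.0
[ 152.2 -232.8    0.8]
```

```bash
python3 -m inch '[{"xyz":[20,-30,0],"rot":[0,0,0]},{"xyz":[40,-60,0],"rot":[0,0,0]},{"xyz":[60,-90,0],"rot":[0,0,0]},{"xyz":[80,-120,0],"rot":[0,0,0]},{"xyz":[100,-150,0],"rot":[0,0,0]},{"xyz":[120,-180,0],"rot":[0,0,0]},{"xyz":[140,-210,0],"rot":[0,0,0]},{"xyz":[151,-232,0],"rot":[0,0,0]},{"xyz":[151,-232,0],"rot":[0,0,0]},{"xyz":[151,-232,0],"rot":[0,0,0]}]' 0; python3 -c "
from h import *
print(shift([550,-4.5,86]))
for n in('top','side'): cv2.imwrite(f'pics/{n}1.png',ctrl.get_image(n)[150:400,150:480,::-1])
a=cv2.imread('pics/top1.png');b=cv2.imread('pics/side1.png');cv2.imwrite('pics/p1.png',np.hstack([a,b]))"
```

```text
t: 1.93
ee_pos: [548.0, -9.1, 222.1]
orientation: [3.141, 0.003, -0.002]
ft_force: [-0.5, -0.4, -0.1]
width: 87.8
grasp_force: 0.0
[  2.2  -4.6 136.1]
```

View pics/p1.png

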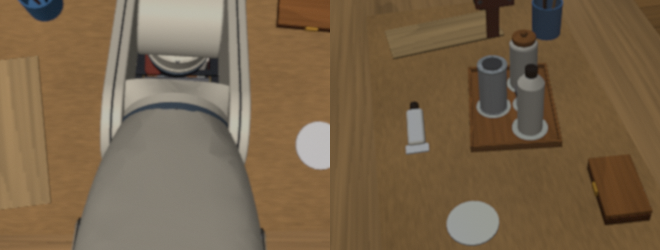

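The top view is blocked by the arm. The side crop shows everything standing, with the gripper above the crop. I'll descend to just over the tin and look again.

```bash
python3 -m inch '[{"xyz":[2,-4,25],"rot":[0,0,0]},{"xyz":[2,-4,50],"rot":[0,0,0]},{"xyz":[2,-4,75],"rot":[0,0,0]},{"xyz":[2,-4,92],"rot":[0,0,0]},{"xyz":[2,-4,92],"rot":[0,0,0]},{"xyz":[2,-4,92],"rot":[0,0,0]}]' 0; python3 -c "
from h import *
print(shift([550,-4.5,86]))
b=ctrl.get_image('side')[100:340,220:480,::-1];cv2.imwrite('pics/p2.png',cv2.resize(b,None,fx=2.4,fy=2.4))"
```

```text
t: 2.53
ee_pos: [549.0, -6.7, 130.3]
orientation: [3.142, -0.003, -0.004]
ft_force: [-0.0, -0.3, 0.1]
width: 87.8
grasp_force: 0.0
[ 1.1 -2.2 44.3]
```

View pics/p2.png

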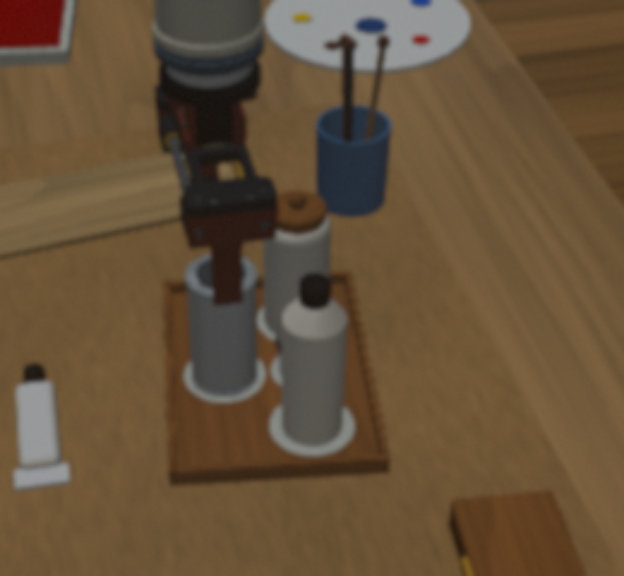

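The near finger (tip at crop 227,302) hangs centred over the tin (top at 222,272), and nothing is touching. Quick recheck of the tops with the 6 mm floor included, then I'll descend and grip.

```bash
python3 -c "
from h import *
t=lambda p,z:ray('top',p,z).round(1)
print('jar',t((286,187),147),'bot',t((369,196),160),'tin',t((321,235),121),ray('side',(312.5,213),121),'pot',t((327,208),51))
print('side bottle cap',ray('side',(220+315/2.4,100+283/2.4),160),'knob',ray('side',(220+297/2.4,100+199/2.4),147),'fing',proj('side',[549,-58,130]),(314.6,225.8))"
python3 -m inch '[{"xyz":[0,-1,15],"rot":[0,0,0]},{"xyz":[0,-1,30],"rot":[0,0,0]},{"xyz":[0,-1,44],"rot":[0,0,0]},{"xyz":[0,-1,44],"rot":[0,0,0]},{"xyz":[0,-1,44],"rot":[0,0,0]}]' 0
```

```text
jar [[625.9  56.8]] bot [[610.1 -82. ]] tin [[549.8  -3.8]] [[554.58498101  -3.25098705]] pot [[613.8 -14.3]]
side bottle cap [[613.82241845 -82.70179429]] knob [[629.5511869   48.68950195]] fing [[314.6076386  226.92276125]] (314.6, 225.8)
t: 3.0
ee_pos: [550.5, -4.9, 87.7]
orientation: [3.142, -0.001, 0.001]
ft_force: [0.3, 0.2, 0.3]
width: 87.5
grasp_force: 0.0
```

```bash
python3 -m inch '[{"xyz":[0,0,0],"rot":[0,0,0]},{"xyz":[0,0,0],"rot":[0,0,0]},{"xyz":[0,0,0],"rot":[0,0,0]},{"xyz":[0,0,0],"rot":[0,0,0]},{"xyz":[0,0,0],"rot":[0,0,0]},{"xyz":[0,0,0],"rot":[0,0,0]},{"xyz":[0,0,0],"rot":[0,0,0]},{"xyz":[0,0,0],"rot":[0,0,0]},{"xyz":[0,0,0],"rot":[0,0,0]},{"xyz":[0,0,0],"rot":[0,0,0]},{"xyz":[0,0,0],"rot":[0,0,0]},{"xyz":[0,0,0],"rot":[0,0,0]}]' 255
```

```text
t: 4.0
ee_pos: [550.5, -4.4, 87.1]
orientation: [-3.142, -0.0, -0.001]
ft_force: [1.1, 0.9, 5.9]
width: 57.4
grasp_force: 30.0
```

```bash
python3 -m inch '[{"xyz":[0,0,-12],"rot":[0,0,0]},{"xyz":[0,0,-30],"rot":[0,0,0]},{"xyz":[0,0,-50],"rot":[0,0,0]},{"xyz":[0,0,-60],"rot":[0,0,0]},{"xyz":[-8,-14,-60],"rot":[0,0,0]},{"xyz":[-22,-38,-60],"rot":[0,0,0]},{"xyz":[-38,-65,-60],"rot":[0,0,0]},{"xyz":[-54,-93,-60],"rot":[0,0,0]},{"xyz":[-70,-121,-60],"rot":[0,0,0]},{"xyz":[-86,-149,-60],"rot":[0,0,0]},{"xyz":[-98,-170,-60],"rot":[0,0,0]},{"xyz":[-104,-180,-60],"rot":[0,0,0]}]'; python3 -m inch '[{"xyz":[-8,-14,0],"rot":[0,0,0]},{"xyz":[-22,-38,0],"rot":[0,0,0]},{"xyz":[-38,-65,0],"rot":[0,0,0]},{"xyz":[-50,-86,0],"rot":[0,0,0]},{"xyz":[-57,-98,0],"rot":[0,0,0]},{"xyz":[-59,-102,0],"rot":[0,0,0]},{"xyz":[-59,-102,0],"rot":[0,0,0]},{"xyz":[-59,-102,0],"rot":[0,0,0]}]'
```

```text
t: 5.0
ee_pos: [444.0, 177.2, 146.5]
orientation: [3.141, 0.003, -0.002]
ft_force: [0.1, -0.1, -4.0]
width: 57.6
grasp_force: 29.9
t: 5.67
ee_pos: [387.3, 277.0, 146.6]
orientation: [3.141, 0.001, 0.0]
ft_force: [0.4, -0.1, -4.7]
width: 57.7
grasp_force: 29.9
```

```bash
python3 -m inch '[{"xyz":[0,0,15],"rot":[0,0,0]},{"xyz":[0,0,32],"rot":[0,0,0]},{"xyz":[0,0,46],"rot":[0,0,0]},{"xyz":[0,0,54],"rot":[0,0,0]},{"xyz":[0,0,57.5],"rot":[0,0,0]},{"xyz":[0,0,57.5],"rot":[0,0,0]},{"xyz":[0,0,57.5],"rot":[0,0,0]},{"xyz":[0,0,57.5],"rot":[0,0,0]}]'
python3 -m inch '[{"xyz":[0,0,0],"rot":[0,0,0]},{"xyz":[0,0,0],"rot":[0,0,0]},{"xyz":[0,0,0],"rot":[0,0,0]},{"xyz":[0,0,0],"rot":[0,0,0]},{"xyz":[0,0,0],"rot":[0,0,0]},{"xyz":[0,0,0],"rot":[0,0,0]},{"xyz":[0,0,0],"rot":[0,0,0]},{"xyz":[0,0,0],"rot":[0,0,0]}]' 0
```

```text
t: 6.33
ee_pos: [387.6, 277.3, 89.5]
orientation: [-3.141, 0.001, -0.001]
ft_force: [0.2, 1.3, -4.2]
width: 57.5
grasp_force: 30.0
t: 7.0
ee_pos: [387.0, 277.5, 89.2]
orientation: [3.142, 0.0, -0.0]
ft_force: [-0.9, 0.1, -0.2]
width: 87.8
grasp_force: 0.0
```

```bash
python3 -m inch '[{"xyz":[0,0,-35],"rot":[0,0,0]},{"xyz":[0,0,-75],"rot":[0,0,0]},{"xyz":[0,0,-105],"rot":[0,0,0]},{"xyz":[20,18,-105],"rot":[0,0,0]},{"xyz":[46,42,-105],"rot":[0,0,0]},{"xyz":[72,66,-105],"rot":[0,0,0]},{"xyz":[98,90,-105],"rot":[0,0,0]},{"xyz":[124,114,-105],"rot":[0,0,0]},{"xyz":[150,138,-105],"rot":[0,0,0]},{"xyz":[176,162,-105],"rot":[0,0,0]},{"xyz":[202,186,-105],"rot":[0,0,0]},{"xyz":[225,208,-105],"rot":[0,0,0]}]' 0; python3 -m inch '[{"xyz":[14,13,0],"rot":[0,0,0]},{"xyz":[14,13,0],"rot":[0,0,0]},{"xyz":[14,13,0],"rot":[0,0,0]}]' 0;python3 -c "
from h import *
print(shift([626.5,56,87]))
b=ctrl.get_image('side')[100:340,160:420,::-1];cv2.imwrite('pics/p3.png',cv2.resize(b,None,fx=2.4,fy=2.4))"
```

```text
t: 8.0
ee_pos: [613.4, 67.8, 194.1]
orientation: [3.142, -0.001, 0.0]
ft_force: [0.1, 0.3, 0.1]
width: 87.5
grasp_force: 0.0
t: 8.25
ee_pos: [626.1, 55.8, 193.6]
orientation: [-3.141, 0.003, 0.001]
ft_force: [-1.5, -0.8, 0.4]
width: 88.0
grasp_force: 0.0
[ 5.000e-01 -1.000e-01  1.066e+02]
```

View pics/p3.png

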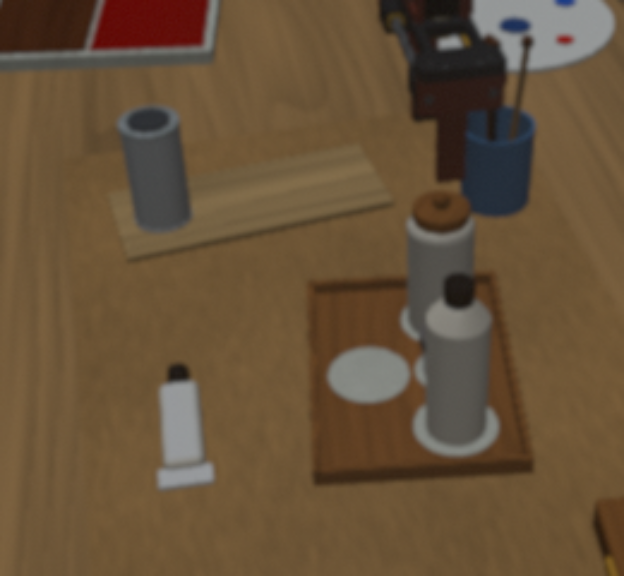

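The tin stands on the board's near end (crop 160,170), the jar top is at (441,205) and the near finger tip is above it at (450,178). All upright, so I'll descend on the jar and grip.

```bash
python3 -m inch '[{"xyz":[0,0,25],"rot":[0,0,0]},{"xyz":[0,0,50],"rot":[0,0,0]},{"xyz":[0,0,75],"rot":[0,0,0]},{"xyz":[0,0,98],"rot":[0,0,0]},{"xyz":[0,0,110],"rot":[0,0,0]},{"xyz":[0,0,110],"rot":[0,0,0]},{"xyz":[0,0,110],"rot":[0,0,0]}]' 0; python3 -m inch '[{"xyz":[0,0,0],"rot":[0,0,0]},{"xyz":[0,0,0],"rot":[0,0,0]},{"xyz":[0,0,0],"rot":[0,0,0]},{"xyz":[0,0,0],"rot":[0,0,0]},{"xyz":[0,0,0],"rot":[0,0,0]},{"xyz":[0,0,0],"rot":[0,0,0]},{"xyz":[0,0,0],"rot":[0,0,0]},{"xyz":[0,0,0],"rot":[0,0,0]},{"xyz":[0,0,0],"rot":[0,0,0]},{"xyz":[0,0,0],"rot":[0,0,0]},{"xyz":[0,0,0],"rot":[0,0,0]},{"xyz":[0,0,0],"rot":[0,0,0]}]' 255
```

```text
t: 8.88
ee_pos: [625.5, 57.3, 84.3]
orientation: [-3.142, -0.001, 0.002]
ft_force: [0.8, 0.2, 0.2]
width: 87.8
grasp_force: 0.0
t: 9.88
ee_pos: [626.7, 56.6, 85.0]
orientation: [-3.141, 0.0, -0.002]
ft_force: [-0.6, 1.3, 6.2]
width: 59.4
grasp_force: 30.0
```

```bash
python3 -m inch '[{"xyz":[0,0,-12],"rot":[0,0,0]},{"xyz":[0,0,-30],"rot":[0,0,0]},{"xyz":[0,0,-50],"rot":[0,0,0]},{"xyz":[0,0,-60],"rot":[0,0,0]},{"xyz":[-8,-12,-60],"rot":[0,0,0]},{"xyz":[-22,-34,-60],"rot":[0,0,0]},{"xyz":[-38,-59,-60],"rot":[0,0,0]},{"xyz":[-54,-84,-60],"rot":[0,0,0]},{"xyz":[-70,-109,-60],"rot":[0,0,0]},{"xyz":[-86,-134,-60],"rot":[0,0,0]},{"xyz":[-98,-153,-60],"rot":[0,0,0]},{"xyz":[-103,-160,-60],"rot":[0,0,0]}]'; python3 -m inch '[{"xyz":[-8,-13,0],"rot":[0,0,0]},{"xyz":[-22,-34,0],"rot":[0,0,0]},{"xyz":[-36,-56,0],"rot":[0,0,0]},{"xyz":[-45,-70,0],"rot":[0,0,0]},{"xyz":[-47,-74,0],"rot":[0,0,0]},{"xyz":[-47,-74,0],"rot":[0,0,0]},{"xyz":[-47,-74,0],"rot":[0,0,0]}]'
python3 -m inch '[{"xyz":[0,0,15],"rot":[0,0,0]},{"xyz":[0,0,32],"rot":[0,0,0]},{"xyz":[0,0,46],"rot":[0,0,0]},{"xyz":[0,0,54],"rot":[0,0,0]},{"xyz":[0,0,57.5],"rot":[0,0,0]},{"xyz":[0,0,57.5],"rot":[0,0,0]},{"xyz":[0,0,57.5],"rot":[0,0,0]},{"xyz":[0,0,57.5],"rot":[0,0,0]}]'
python3 -m inch '[{"xyz":[0,0,0],"rot":[0,0,0]},{"xyz":[0,0,0],"rot":[0,0,0]},{"xyz":[0,0,0],"rot":[0,0,0]},{"xyz":[0,0,0],"rot":[0,0,0]},{"xyz":[0,0,0],"rot":[0,0,0]},{"xyz":[0,0,0],"rot":[0,0,0]},{"xyz":[0,0,0],"rot":[0,0,0]},{"xyz":[0,0,0],"rot":[0,0,0]}]' 0
```

```text
t: 10.88
ee_pos: [519.9, 218.8, 143.2]
orientation: [3.141, 0.004, -0.004]
ft_force: [0.1, -0.2, -4.2]
width: 59.6
grasp_force: 30.0
t: 11.47
ee_pos: [476.0, 290.1, 143.9]
orientation: [3.141, 0.001, -0.001]
ft_force: [-0.1, -0.4, -4.9]
width: 59.4
grasp_force: 30.0
t: 12.13
ee_pos: [476.6, 290.2, 86.9]
orientation: [-3.141, 0.001, -0.001]
ft_force: [0.5, -0.1, -3.9]
width: 59.6
grasp_force: 30.0
t: 12.8
ee_pos: [476.1, 290.6, 86.7]
orientation: [-3.142, -0.0, -0.0]
ft_force: [-0.7, 0.7, 0.5]
width: 88.1
grasp_force: 0.0
```

```bash
python3 -m inch '[{"xyz":[0,0,-35],"rot":[0,0,0]},{"xyz":[0,0,-75],"rot":[0,0,0]},{"xyz":[0,0,-110],"rot":[0,0,0]},{"xyz":[6,20,-115],"rot":[0,0,0]},{"xyz":[18,51,-115],"rot":[0,0,0]},{"xyz":[30,84,-115],"rot":[0,0,0]},{"xyz":[42,117,-115],"rot":[0,0,0]},{"xyz":[54,150,-115],"rot":[0,0,0]},{"xyz":[66,183,-115],"rot":[0,0,0]},{"xyz":[78,216,-115],"rot":[0,0,0]},{"xyz":[90,249,-115],"rot":[0,0,0]},{"xyz":[100,276,-115],"rot":[0,0,0]}]' 0; python3 -m inch '[{"xyz":[12,33,0],"rot":[0,0,0]},{"xyz":[24,66,0],"rot":[0,0,0]},{"xyz":[33,90,0],"rot":[0,0,0]},{"xyz":[35,96,0],"rot":[0,0,0]},{"xyz":[35,96,0],"rot":[0,0,0]},{"xyz":[35,96,0],"rot":[0,0,0]}]' 0;python3 -c "
from h import *
print(shift([611.5,-82,85]))
b=ctrl.get_image('side')[100:340,200:460,::-1];cv2.imwrite('pics/p4.png',cv2.resize(b,None,fx=2.4,fy=2.4))"
```

```text
t: 13.8
ee_pos: [576.6, 12.2, 201.8]
orientation: [3.141, -0.001, 0.0]
ft_force: [1.0, -0.4, 0.1]
width: 87.8
grasp_force: 0.0
t: 14.3
ee_pos: [610.5, -81.1, 201.3]
orientation: [-3.141, 0.001, 0.001]
ft_force: [-0.1, 0.2, -0.6]
width: 87.7
grasp_force: 0.0
[  1.1   1.  116.3]
```

View pics/p4.png

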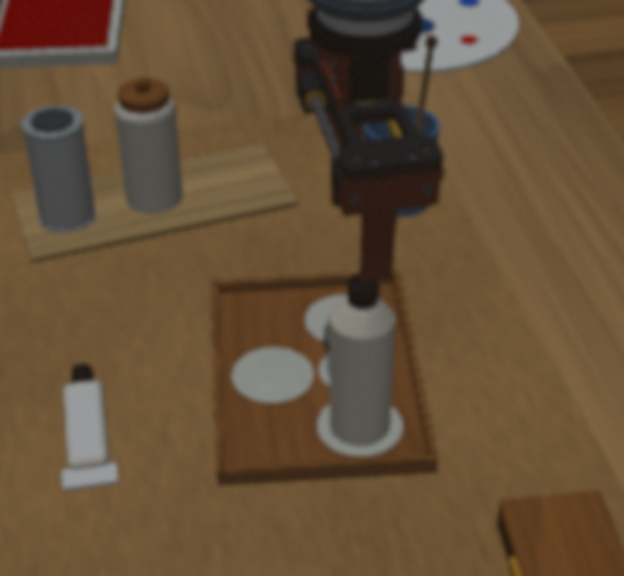

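The jar and tin stand on the board (crop 150,145 and 60,165). The bottle is under the gripper (363,290). I'll descend and grip it.

```bash
python3 -m inch '[{"xyz":[0,0,25],"rot":[0,0,0]},{"xyz":[0,0,50],"rot":[0,0,0]},{"xyz":[0,0,75],"rot":[0,0,0]},{"xyz":[0,0,98],"rot":[0,0,0]},{"xyz":[0,0,115.5],"rot":[0,0,0]},{"xyz":[0,0,115.5],"rot":[0,0,0]},{"xyz":[0,0,115.5],"rot":[0,0,0]}]' 0; python3 -m inch '[{"xyz":[0,0,0],"rot":[0,0,0]},{"xyz":[0,0,0],"rot":[0,0,0]},{"xyz":[0,0,0],"rot":[0,0,0]},{"xyz":[0,0,0],"rot":[0,0,0]},{"xyz":[0,0,0],"rot":[0,0,0]},{"xyz":[0,0,0],"rot":[0,0,0]},{"xyz":[0,0,0],"rot":[0,0,0]},{"xyz":[0,0,0],"rot":[0,0,0]},{"xyz":[0,0,0],"rot":[0,0,0]},{"xyz":[0,0,0],"rot":[0,0,0]},{"xyz":[0,0,0],"rot":[0,0,0]},{"xyz":[0,0,0],"rot":[0,0,0]}]' 255
```

```text
t: 14.93
ee_pos: [610.2, -80.0, 85.7]
orientation: [-3.141, -0.003, 0.004]
ft_force: [0.1, -0.1, 0.2]
width: 87.8
grasp_force: 0.0
t: 15.93
ee_pos: [611.4, -81.6, 86.6]
orientation: [3.142, -0.0, 0.001]
ft_force: [-1.0, 0.0, 5.8]
width: 51.7
grasp_force: 30.0
```

```bash
python3 -m inch '[{"xyz":[0,0,-12],"rot":[0,0,0]},{"xyz":[0,0,-35],"rot":[0,0,0]},{"xyz":[0,0,-60],"rot":[0,0,0]},{"xyz":[0,0,-75],"rot":[0,0,0]},{"xyz":[-2,-15,-75],"rot":[0,0,0]},{"xyz":[-5,-43,-75],"rot":[0,0,0]},{"xyz":[-9,-75,-75],"rot":[0,0,0]},{"xyz":[-13,-107,-75],"rot":[0,0,0]},{"xyz":[-17,-139,-75],"rot":[0,0,0]},{"xyz":[-20,-171,-75],"rot":[0,0,0]},{"xyz":[-23,-196,-75],"rot":[0,0,0]},{"xyz":[-24,-210,-75],"rot":[0,0,0]}]'; python3 -m inch '[{"xyz":[-2,-15,0],"rot":[0,0,0]},{"xyz":[-5,-43,0],"rot":[0,0,0]},{"xyz":[-9,-75,0],"rot":[0,0,0]},{"xyz":[-13,-107,0],"rot":[0,0,0]},{"xyz":[-17,-135,0],"rot":[0,0,0]},{"xyz":[-20,-158,0],"rot":[0,0,0]},{"xyz":[-22,-170,0],"rot":[0,0,0]},{"xyz":[-22,-174,0],"rot":[0,0,0]},{"xyz":[-22,-174,0],"rot":[0,0,0]},{"xyz":[-22,-174,0],"rot":[0,0,0]}]'
python3 -m inch '[{"xyz":[0,0,15],"rot":[0,0,0]},{"xyz":[0,0,35],"rot":[0,0,0]},{"xyz":[0,0,55],"rot":[0,0,0]},{"xyz":[0,0,67],"rot":[0,0,0]},{"xyz":[0,0,72.5],"rot":[0,0,0]},{"xyz":[0,0,72.5],"rot":[0,0,0]},{"xyz":[0,0,72.5],"rot":[0,0,0]},{"xyz":[0,0,72.5],"rot":[0,0,0]}]'
python3 -m inch '[{"xyz":[0,0,0],"rot":[0,0,0]},{"xyz":[0,0,0],"rot":[0,0,0]},{"xyz":[0,0,0],"rot":[0,0,0]},{"xyz":[0,0,0],"rot":[0,0,0]},{"xyz":[0,0,0],"rot":[0,0,0]},{"xyz":[0,0,0],"rot":[0,0,0]},{"xyz":[0,0,0],"rot":[0,0,0]},{"xyz":[0,0,0],"rot":[0,0,0]}]' 0
```

```text
t: 16.93
ee_pos: [585.2, 131.6, 160.2]
orientation: [-3.141, -0.003, 0.004]
ft_force: [-0.0, -0.3, -2.3]
width: 51.2
grasp_force: 30.0
t: 17.77
ee_pos: [565.0, 301.4, 160.8]
orientation: [3.141, -0.001, -0.001]
ft_force: [-0.6, -0.2, -2.5]
width: 51.1
grasp_force: 30.0
t: 18.43
ee_pos: [565.5, 302.1, 89.1]
orientation: [-3.141, 0.001, -0.001]
ft_force: [0.8, 0.4, -1.8]
width: 51.3
grasp_force: 30.0
t: 19.1
ee_pos: [565.1, 302.6, 88.7]
orientation: [-3.142, -0.0, -0.0]
ft_force: [-0.2, 0.3, 0.3]
width: 87.7
grasp_force: 0.0
```

```bash
python3 -m inch '[{"xyz":[0,0,-35],"rot":[0,0,0]},{"xyz":[0,0,-75],"rot":[0,0,0]},{"xyz":[0,0,-110],"rot":[0,0,0]},{"xyz":[0,0,-120],"rot":[0,0,0]},{"xyz":[0,0,-120],"rot":[0,0,0]},{"xyz":[0,0,-120],"rot":[0,0,0]}]' 0;python3 -c "
from h import *
a=ctrl.get_image('top')[140:330,100:400,::-1];b=ctrl.get_image('side')[140:330,200:400,::-1]
cv2.imwrite('pics/p5.png',cv2.resize(np.hstack([a,b]),None,fx=1.6,fy=1.6))"
```

```text
t: 19.6
ee_pos: [564.8, 302.4, 208.5]
orientation: [-3.141, -0.0, -0.0]
ft_force: [-1.8, -1.1, -0.8]
width: 87.7
grasp_force: 0.0
```

View pics/p5.png

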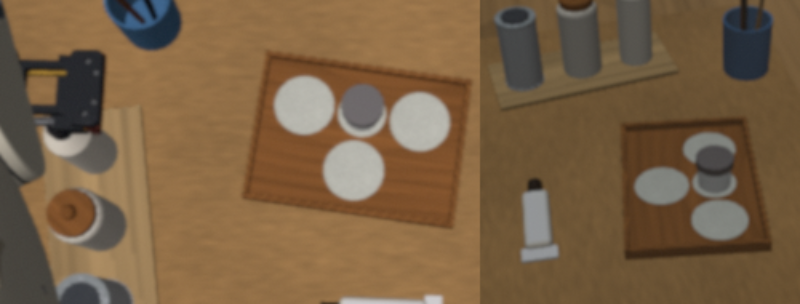

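All three stand on the board, with the far one visible in both views. The rounds are clear and the pot is free in its place, its lid at top crop (362,106) and side crop (715,159).

```bash
python3 -c "
from h import *
t=lambda x,y:(x/1.6+100,y/1.6+140)
print('pot',ray('top',t(362,106),51),ray('side',(346.9,239.4),51))
print('rounds',ray('top',[t(304,104),t(420,122),t(353,170)],6))
print('picks: jar 626.4,56.4 bottle 611.4,-81.6 tin 550.4,-4.6')
S=lambda x,y:((x-480)/1.6+200,y/1.6+140)
print('side rounds f,r',ray('side',[S(662,186),S(720,220)],6))
"
```

```text
pot [[617.03183898 -12.81877405]] [[622.55531983 -16.47958313]]
rounds [[628.67406037  56.29306664]
 [609.59064802 -83.32938111]
 [549.55272474  -4.14178277]]
picks: jar 626.4,56.4 bottle 611.4,-81.6 tin 550.4,-4.6
side rounds f,r [[553.93301279  -4.295118  ]
 [614.43190844 -82.54800243]]
```

```bash
python3 -m inch '[{"xyz":[5,30,0],"rot":[0,0,0]},{"xyz":[11,65,0],"rot":[0,0,0]},{"xyz":[17,100,0],"rot":[0,0,0]},{"xyz":[23,135,0],"rot":[0,0,0]},{"xyz":[29,170,0],"rot":[0,0,0]},{"xyz":[35,205,0],"rot":[0,0,0]},{"xyz":[41,240,0],"rot":[0,0,0]},{"xyz":[47,275,0],"rot":[0,0,0]},{"xyz":[51,302,0],"rot":[0,0,0]},{"xyz":[53.6,316,10],"rot":[0,0,0]},{"xyz":[53.6,316,40],"rot":[0,0,0]},{"xyz":[53.6,316,75],"rot":[0,0,0]}]' 0; python3 -m inch '[{"xyz":[0,0,30],"rot":[0,0,0]},{"xyz":[0,0,55],"rot":[0,0,0]},{"xyz":[0,0,60],"rot":[0,0,0]},{"xyz":[0,0,60],"rot":[0,0,0]}]' 0;python3 -c "
from h import *
b=ctrl.get_image('side')[180:320,260:440,::-1];cv2.imwrite('pics/p6.png',cv2.resize(b,None,fx=3,fy=3))"
```

```text
t: 20.7
ee_pos: [619.4, -14.3, 132.7]
orientation: [-3.141, 0.003, -0.004]
ft_force: [0.7, 0.5, -1.7]
width: 87.8
grasp_force: 0.0
t: 21.03
ee_pos: [616.0, -12.8, 70.1]
orientation: [-3.141, -0.001, 0.011]
ft_force: [-0.0, -0.0, 0.6]
width: 87.7
grasp_force: 0.0
```

View pics/p6.png

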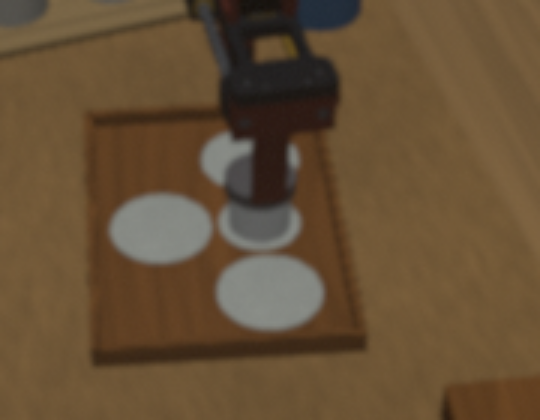

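The fingers straddle the pot, lid at crop (260,180). The other places are empty, so I'll descend and grip.

```bash
python3 -m inch '[{"xyz":[0,0,20],"rot":[0,0,0]},{"xyz":[0,0,40],"rot":[0,0,0]},{"xyz":[0,0,49.5],"rot":[0,0,0]},{"xyz":[0,0,49.5],"rot":[0,0,0]},{"xyz":[0,0,49.5],"rot":[0,0,0]}]' 0; python3 -m inch '[{"xyz":[0,0,0],"rot":[0,0,0]},{"xyz":[0,0,0],"rot":[0,0,0]},{"xyz":[0,0,0],"rot":[0,0,0]},{"xyz":[0,0,0],"rot":[0,0,0]},{"xyz":[0,0,0],"rot":[0,0,0]},{"xyz":[0,0,0],"rot":[0,0,0]},{"xyz":[0,0,0],"rot":[0,0,0]},{"xyz":[0,0,0],"rot":[0,0,0]},{"xyz":[0,0,0],"rot":[0,0,0]},{"xyz":[0,0,0],"rot":[0,0,0]},{"xyz":[0,0,0],"rot":[0,0,0]},{"xyz":[0,0,0],"rot":[0,0,0]}]' 255
```

```text
t: 21.5
ee_pos: [619.2, -13.3, 25.0]
orientation: [-3.142, -0.0, -0.001]
ft_force: [-0.1, 0.1, 0.2]
width: 88.0
grasp_force: 0.0
t: 22.5
ee_pos: [618.8, -13.5, 24.4]
orientation: [-3.142, 0.0, -0.0]
ft_force: [-1.1, -0.4, 4.2]
width: 49.4
grasp_force: 30.0
```

```bash
python3 -m inch '[{"xyz":[0,0,-12],"rot":[0,0,0]},{"xyz":[0,0,-35],"rot":[0,0,0]},{"xyz":[0,0,-60],"rot":[0,0,0]},{"xyz":[0,0,-70],"rot":[0,0,0]},{"xyz":[-8,14,-70],"rot":[0,0,0]},{"xyz":[-22,38,-70],"rot":[0,0,0]},{"xyz":[-37,65,-70],"rot":[0,0,0]},{"xyz":[-52,91,-70],"rot":[0,0,0]},{"xyz":[-67,117,-70],"rot":[0,0,0]},{"xyz":[-82,143,-70],"rot":[0,0,0]},{"xyz":[-94,164,-70],"rot":[0,0,0]},{"xyz":[-100,175,-70],"rot":[0,0,0]}]'; python3 -m inch '[{"xyz":[-8,14,0],"rot":[0,0,0]},{"xyz":[-22,38,0],"rot":[0,0,0]},{"xyz":[-37,65,0],"rot":[0,0,0]},{"xyz":[-49,86,0],"rot":[0,0,0]},{"xyz":[-55.5,97,0],"rot":[0,0,0]},{"xyz":[-55.5,97,0],"rot":[0,0,0]},{"xyz":[-55.5,97,0],"rot":[0,0,0]}]'
python3 -m inch '[{"xyz":[0,0,15],"rot":[0,0,0]},{"xyz":[0,0,32],"rot":[0,0,0]},{"xyz":[0,0,40],"rot":[0,0,0]},{"xyz":[0,0,40],"rot":[0,0,0]},{"xyz":[0,0,40],"rot":[0,0,0]}]'
python3 -c "
from h import *
b=ctrl.get_image('side')[290:450,200:400,::-1];cv2.imwrite('pics/p7.png',cv2.resize(b,None,fx=3,fy=3))"
```

```text
t: 23.5
ee_pos: [515.8, -190.6, 93.2]
orientation: [-3.141, 0.003, 0.004]
ft_force: [-0.7, -0.2, -1.0]
width: 49.5
grasp_force: 30.0
t: 24.08
ee_pos: [462.9, -285.5, 93.8]
orientation: [-3.141, 0.002, 0.001]
ft_force: [0.3, 1.3, -1.6]
width: 49.1
grasp_force: 30.0
t: 24.5
ee_pos: [463.3, -284.5, 53.9]
orientation: [-3.141, -0.002, 0.002]
ft_force: [0.2, 0.6, -1.4]
width: 49.5
grasp_force: 30.0
```

View pics/p7.png

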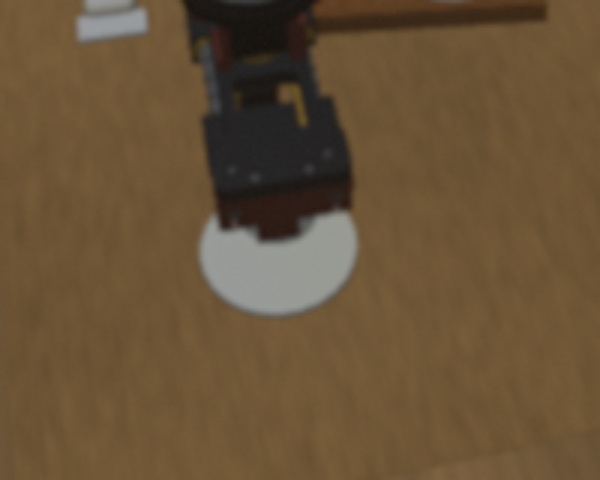

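The pot is held over the coaster, hidden behind the finger, whose tip at crop (280,238) sits on the coaster's centre column (279). Lower it and release.

```bash
python3 -m inch '[{"xyz":[0,0,12],"rot":[0,0,0]},{"xyz":[0,0,24],"rot":[0,0,0]},{"xyz":[0,0,30.5],"rot":[0,0,0]},{"xyz":[0,0,30.5],"rot":[0,0,0]},{"xyz":[0,0,30.5],"rot":[0,0,0]},{"xyz":[0,0,30.5],"rot":[0,0,0]}]'
python3 -m inch '[{"xyz":[0,0,0],"rot":[0,0,0]},{"xyz":[0,0,0],"rot":[0,0,0]},{"xyz":[0,0,0],"rot":[0,0,0]},{"xyz":[0,0,0],"rot":[0,0,0]},{"xyz":[0,0,0],"rot":[0,0,0]},{"xyz":[0,0,0],"rot":[0,0,0]},{"xyz":[0,0,0],"rot":[0,0,0]},{"xyz":[0,0,0],"rot":[0,0,0]}]' 0
python3 -m inch '[{"xyz":[0,0,-30],"rot":[0,0,0]},{"xyz":[0,0,-70],"rot":[0,0,0]},{"xyz":[0,0,-110],"rot":[0,0,0]},{"xyz":[0,0,-150],"rot":[0,0,0]},{"xyz":[0,0,-185],"rot":[0,0,0]},{"xyz":[0,-30,-185],"rot":[0,0,0]},{"xyz":[0,-65,-185],"rot":[0,0,0]},{"xyz":[0,-100,-185],"rot":[0,0,0]},{"xyz":[0,-135,-185],"rot":[0,0,0]},{"xyz":[0,-150,-185],"rot":[0,0,0]},{"xyz":[0,-150,-185],"rot":[0,0,0]}]' 0
python3 -c "
from h import *
a=ctrl.get_image('top')[240:340,420:520,::-1];b=ctrl.get_image('side')[300:420,220:370,::-1]
cv2.imwrite('pics/p8.png',np.hstack([cv2.resize(a,(400,400)),cv2.resize(b,(500,400))[:,:400]]))"
```

```text
t: 25.05
ee_pos: [463.0, -285.4, 23.2]
orientation: [-3.141, 0.0, 0.001]
ft_force: [0.4, 0.1, -0.5]
width: 49.2
grasp_force: 30.0
t: 25.72
ee_pos: [463.2, -285.5, 23.7]
orientation: [3.142, 0.0, 0.0]
ft_force: [0.7, -0.1, 0.0]
width: 87.4
grasp_force: 0.0
t: 26.63
ee_pos: [462.6, -132.8, 208.7]
orientation: [-3.141, -0.005, 0.001]
ft_force: [0.2, -0.1, -0.3]
width: 87.7
grasp_force: 0.0
```

View pics/p8.png

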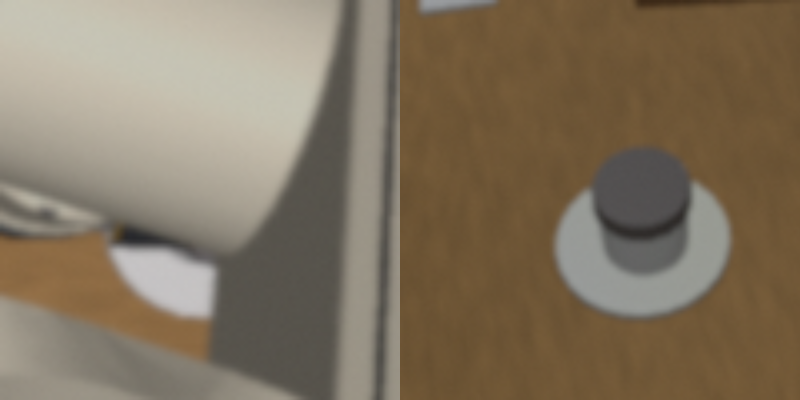

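The side view shows the pot upright and centred on the coaster: its lid at (642,190), the coaster spanning 554–730. I'll check the number and go for the bottle.

```bash
python3 -c "
from h import *
print('pot',ray('side',(292.6,357),50))"
python3 -m inch '[{"xyz":[5,-25,0],"rot":[0,0,0]},{"xyz":[13,-59,0],"rot":[0,0,0]},{"xyz":[21,-93,0],"rot":[0,0,0]},{"xyz":[29,-127,0],"rot":[0,0,0]},{"xyz":[37,-161,0],"rot":[0,0,0]},{"xyz":[45,-195,0],"rot":[0,0,0]},{"xyz":[53,-229,0],"rot":[0,0,0]},{"xyz":[61,-263,0],"rot":[0,0,0]},{"xyz":[69,-297,0],"rot":[0,0,0]},{"xyz":[77,-331,0],"rot":[0,0,0]},{"xyz":[85,-365,0],"rot":[0,0,0]},{"xyz":[91,-390,0],"rot":[0,0,0]}]' 0
python3 -m inch '[{"xyz":[7,-30,0],"rot":[0,0,0]},{"xyz":[10.9,-48,0],"rot":[0,0,0]},{"xyz":[10.9,-48,0],"rot":[0,0,0]},{"xyz":[10.9,-48,0],"rot":[0,0,0]},{"xyz":[10.9,-48,25],"rot":[0,0,0]},{"xyz":[10.9,-48,50],"rot":[0,0,0]},{"xyz":[10.9,-48,75],"rot":[0,0,0]},{"xyz":[10.9,-48,100],"rot":[0,0,0]},{"xyz":[10.9,-48,120],"rot":[0,0,0]},{"xyz":[10.9,-48,120],"rot":[0,0,0]},{"xyz":[10.9,-48,120],"rot":[0,0,0]}]' 0
```

```text
pot [[ 467.53893445 -288.65457534]]
t: 27.73
ee_pos: [555.7, 256.0, 208.5]
orientation: [-3.141, 0.001, -0.001]
ft_force: [0.8, -1.1, 0.1]
width: 87.6
grasp_force: 0.0
t: 28.65
ee_pos: [564.7, 300.4, 87.9]
orientation: [3.14, -0.003, -0.004]
ft_force: [1.5, -1.3, 0.3]
width: 87.7
grasp_force: 0.0
```

```bash
python3 -m inch '[{"xyz":[0,0,0],"rot":[0,0,0]},{"xyz":[0,0,0],"rot":[0,0,0]},{"xyz":[0,0,0],"rot":[0,0,0]},{"xyz":[0,0,0],"rot":[0,0,0]},{"xyz":[0,0,0],"rot":[0,0,0]},{"xyz":[0,0,0],"rot":[0,0,0]},{"xyz":[0,0,0],"rot":[0,0,0]},{"xyz":[0,0,0],"rot":[0,0,0]},{"xyz":[0,0,0],"rot":[0,0,0]},{"xyz":[0,0,0],"rot":[0,0,0]},{"xyz":[0,0,0],"rot":[0,0,0]},{"xyz":[0,0,0],"rot":[0,0,0]}]' 255
```

```text
t: 29.65
ee_pos: [565.3, 302.6, 89.2]
orientation: [-3.141, -0.0, -0.001]
ft_force: [-0.9, -1.2, 5.7]
width: 51.6
grasp_force: 30.0
```

```bash
python3 -m inch '[{"xyz":[0,0,-12],"rot":[0,0,0]},{"xyz":[0,0,-35],"rot":[0,0,0]},{"xyz":[0,0,-60],"rot":[0,0,0]},{"xyz":[0,0,-72.5],"rot":[0,0,0]},{"xyz":[2,15,-72.5],"rot":[0,0,0]},{"xyz":[5,43,-72.5],"rot":[0,0,0]},{"xyz":[9,75,-72.5],"rot":[0,0,0]},{"xyz":[13,107,-72.5],"rot":[0,0,0]},{"xyz":[17,139,-72.5],"rot":[0,0,0]},{"xyz":[20,171,-72.5],"rot":[0,0,0]},{"xyz":[23,196,-72.5],"rot":[0,0,0]},{"xyz":[24,210,-72.5],"rot":[0,0,0]}]'; python3 -m inch '[{"xyz":[2,15,0],"rot":[0,0,0]},{"xyz":[5,43,0],"rot":[0,0,0]},{"xyz":[9,75,0],"rot":[0,0,0]},{"xyz":[13,107,0],"rot":[0,0,0]},{"xyz":[17,135,0],"rot":[0,0,0]},{"xyz":[20,158,0],"rot":[0,0,0]},{"xyz":[22,170,0],"rot":[0,0,0]},{"xyz":[22,174,0],"rot":[0,0,0]},{"xyz":[22,174,0],"rot":[0,0,0]},{"xyz":[22,174,0],"rot":[0,0,0]}]'
python3 -m inch '[{"xyz":[0,0,15],"rot":[0,0,0]},{"xyz":[0,0,35],"rot":[0,0,0]},{"xyz":[0,0,55],"rot":[0,0,0]},{"xyz":[0,0,68],"rot":[0,0,0]},{"xyz":[0,0,74.7],"rot":[0,0,0]},{"xyz":[0,0,74.7],"rot":[0,0,0]},{"xyz":[0,0,74.7],"rot":[0,0,0]},{"xyz":[0,0,74.7],"rot":[0,0,0]}]'
python3 -m inch '[{"xyz":[0,0,0],"rot":[0,0,0]},{"xyz":[0,0,0],"rot":[0,0,0]},{"xyz":[0,0,0],"rot":[0,0,0]},{"xyz":[0,0,0],"rot":[0,0,0]},{"xyz":[0,0,0],"rot":[0,0,0]},{"xyz":[0,0,0],"rot":[0,0,0]},{"xyz":[0,0,0],"rot":[0,0,0]},{"xyz":[0,0,0],"rot":[0,0,0]}]' 0
```

```text
t: 30.65
ee_pos: [588.2, 89.0, 160.1]
orientation: [3.141, -0.003, -0.003]
ft_force: [0.1, -0.2, -3.3]
width: 51.8
grasp_force: 30.0
t: 31.48
ee_pos: [610.6, -80.5, 160.8]
orientation: [-3.141, -0.0, 0.001]
ft_force: [0.3, 0.7, -3.2]
width: 51.6
grasp_force: 30.0
t: 32.15
ee_pos: [611.3, -80.9, 86.8]
orientation: [-3.142, -0.001, -0.001]
ft_force: [-0.7, -0.2, -2.8]
width: 51.5
grasp_force: 30.0
t: 32.82
ee_pos: [611.1, -81.5, 86.5]
orientation: [-3.142, 0.0, -0.0]
ft_force: [-0.1, -0.1, -0.3]
width: 87.9
grasp_force: 0.0
```

```bash
python3 -m inch '[{"xyz":[0,0,-35],"rot":[0,0,0]},{"xyz":[0,0,-75],"rot":[0,0,0]},{"xyz":[0,0,-115.2],"rot":[0,0,0]},{"xyz":[-6,-20,-115.2],"rot":[0,0,0]},{"xyz":[-18,-51,-115.2],"rot":[0,0,0]},{"xyz":[-30,-84,-115.2],"rot":[0,0,0]},{"xyz":[-42,-117,-115.2],"rot":[0,0,0]},{"xyz":[-54,-150,-115.2],"rot":[0,0,0]},{"xyz":[-66,-183,-115.2],"rot":[0,0,0]},{"xyz":[-78,-216,-115.2],"rot":[0,0,0]},{"xyz":[-90,-249,-115.2],"rot":[0,0,0]},{"xyz":[-100,-276,-115.2],"rot":[0,0,0]}]' 0
python3 -m inch '[{"xyz":[-12,-33,0],"rot":[0,0,0]},{"xyz":[-24,-66,0],"rot":[0,0,0]},{"xyz":[-35,-96,0],"rot":[0,0,0]},{"xyz":[-35,-96,0],"rot":[0,0,0]},{"xyz":[-35,-96,0],"rot":[0,0,0]},{"xyz":[-35,-96,25],"rot":[0,0,0]},{"xyz":[-35,-96,50],"rot":[0,0,0]},{"xyz":[-35,-96,75],"rot":[0,0,0]},{"xyz":[-35,-96,98],"rot":[0,0,0]},{"xyz":[-35,-96,115],"rot":[0,0,0]},{"xyz":[-35,-96,115],"rot":[0,0,0]},{"xyz":[-35,-96,115],"rot":[0,0,0]}]' 0
python3 -m inch '[{"xyz":[0,0,0],"rot":[0,0,0]},{"xyz":[0,0,0],"rot":[0,0,0]},{"xyz":[0,0,0],"rot":[0,0,0]},{"xyz":[0,0,0],"rot":[0,0,0]},{"xyz":[0,0,0],"rot":[0,0,0]},{"xyz":[0,0,0],"rot":[0,0,0]},{"xyz":[0,0,0],"rot":[0,0,0]},{"xyz":[0,0,0],"rot":[0,0,0]},{"xyz":[0,0,0],"rot":[0,0,0]},{"xyz":[0,0,0],"rot":[0,0,0]},{"xyz":[0,0,0],"rot":[0,0,0]},{"xyz":[0,0,0],"rot":[0,0,0]}]' 255
```

```text
t: 33.82
ee_pos: [510.0, 196.4, 201.8]
orientation: [-3.141, -0.001, -0.0]
ft_force: [0.6, 0.1, -0.2]
width: 87.7
grasp_force: 0.0
t: 34.82
ee_pos: [476.0, 289.2, 86.1]
orientation: [3.14, -0.002, -0.003]
ft_force: [0.2, -0.5, 0.3]
width: 87.9
grasp_force: 0.0
t: 35.82
ee_pos: [476.5, 290.7, 87.5]
orientation: [-3.141, -0.0, -0.002]
ft_force: [-0.5, -1.7, 6.8]
width: 59.0
grasp_force: 30.0
```

```bash
python3 -m inch '[{"xyz":[0,0,-12],"rot":[0,0,0]},{"xyz":[0,0,-30],"rot":[0,0,0]},{"xyz":[0,0,-50],"rot":[0,0,0]},{"xyz":[0,0,-57.5],"rot":[0,0,0]},{"xyz":[8,12,-57.5],"rot":[0,0,0]},{"xyz":[22,34,-57.5],"rot":[0,0,0]},{"xyz":[38,59,-57.5],"rot":[0,0,0]},{"xyz":[54,84,-57.5],"rot":[0,0,0]},{"xyz":[70,109,-57.5],"rot":[0,0,0]},{"xyz":[86,134,-57.5],"rot":[0,0,0]},{"xyz":[98,153,-57.5],"rot":[0,0,0]},{"xyz":[103,160,-57.5],"rot":[0,0,0]}]'; python3 -m inch '[{"xyz":[8,13,0],"rot":[0,0,0]},{"xyz":[22,34,0],"rot":[0,0,0]},{"xyz":[36,56,0],"rot":[0,0,0]},{"xyz":[45,70,0],"rot":[0,0,0]},{"xyz":[47,74,0],"rot":[0,0,0]},{"xyz":[47,74,0],"rot":[0,0,0]},{"xyz":[47,74,0],"rot":[0,0,0]}]'
python3 -m inch '[{"xyz":[0,0,15],"rot":[0,0,0]},{"xyz":[0,0,32],"rot":[0,0,0]},{"xyz":[0,0,46],"rot":[0,0,0]},{"xyz":[0,0,55],"rot":[0,0,0]},{"xyz":[0,0,59.7],"rot":[0,0,0]},{"xyz":[0,0,59.7],"rot":[0,0,0]},{"xyz":[0,0,59.7],"rot":[0,0,0]},{"xyz":[0,0,59.7],"rot":[0,0,0]}]'
python3 -m inch '[{"xyz":[0,0,0],"rot":[0,0,0]},{"xyz":[0,0,0],"rot":[0,0,0]},{"xyz":[0,0,0],"rot":[0,0,0]},{"xyz":[0,0,0],"rot":[0,0,0]},{"xyz":[0,0,0],"rot":[0,0,0]},{"xyz":[0,0,0],"rot":[0,0,0]},{"xyz":[0,0,0],"rot":[0,0,0]},{"xyz":[0,0,0],"rot":[0,0,0]}]' 0
```

```text
t: 36.82
ee_pos: [580.2, 128.0, 144.0]
orientation: [3.141, -0.003, 0.0]
ft_force: [0.8, 0.1, -3.9]
width: 59.7
grasp_force: 30.0
t: 37.4
ee_pos: [625.3, 57.0, 143.8]
orientation: [-3.141, 0.0, 0.002]
ft_force: [-0.1, -0.1, -3.5]
width: 59.5
grasp_force: 30.0
t: 38.07
ee_pos: [626.3, 57.1, 85.0]
orientation: [-3.141, -0.001, -0.001]
ft_force: [-1.3, 0.4, 1.1]
width: 59.5
grasp_force: 30.0
t: 38.73
ee_pos: [626.0, 56.5, 84.4]
orientation: [3.142, -0.0, -0.0]
ft_force: [0.5, -0.5, 0.2]
width: 88.0
grasp_force: 0.0
```

```bash
python3 -m inch '[{"xyz":[0,0,-35],"rot":[0,0,0]},{"xyz":[0,0,-75],"rot":[0,0,0]},{"xyz":[0,0,-109.7],"rot":[0,0,0]},{"xyz":[-20,-18,-109.7],"rot":[0,0,0]},{"xyz":[-46,-42,-109.7],"rot":[0,0,0]},{"xyz":[-72,-66,-109.7],"rot":[0,0,0]},{"xyz":[-98,-90,-109.7],"rot":[0,0,0]},{"xyz":[-124,-114,-109.7],"rot":[0,0,0]},{"xyz":[-150,-138,-109.7],"rot":[0,0,0]},{"xyz":[-176,-162,-109.7],"rot":[0,0,0]},{"xyz":[-202,-186,-109.7],"rot":[0,0,0]},{"xyz":[-225,-208,-109.7],"rot":[0,0,0]}]' 0
python3 -m inch '[{"xyz":[-14,-13,0],"rot":[0,0,0]},{"xyz":[-14,-13,0],"rot":[0,0,0]},{"xyz":[-14,-13,0],"rot":[0,0,0]},{"xyz":[-14,-13,25],"rot":[0,0,0]},{"xyz":[-14,-13,50],"rot":[0,0,0]},{"xyz":[-14,-13,75],"rot":[0,0,0]},{"xyz":[-14,-13,95],"rot":[0,0,0]},{"xyz":[-14,-13,105],"rot":[0,0,0]},{"xyz":[-14,-13,105],"rot":[0,0,0]},{"xyz":[-14,-13,105],"rot":[0,0,0]}]' 0
python3 -m inch '[{"xyz":[0,0,0],"rot":[0,0,0]},{"xyz":[0,0,0],"rot":[0,0,0]},{"xyz":[0,0,0],"rot":[0,0,0]},{"xyz":[0,0,0],"rot":[0,0,0]},{"xyz":[0,0,0],"rot":[0,0,0]},{"xyz":[0,0,0],"rot":[0,0,0]},{"xyz":[0,0,0],"rot":[0,0,0]},{"xyz":[0,0,0],"rot":[0,0,0]},{"xyz":[0,0,0],"rot":[0,0,0]},{"xyz":[0,0,0],"rot":[0,0,0]},{"xyz":[0,0,0],"rot":[0,0,0]},{"xyz":[0,0,0],"rot":[0,0,0]}]' 255
```

```text
t: 39.73
ee_pos: [399.4, 265.4, 194.3]
orientation: [-3.141, -0.0, -0.0]
ft_force: [0.3, 0.7, -0.3]
width: 87.7
grasp_force: 0.0
t: 40.57
ee_pos: [387.7, 277.0, 89.2]
orientation: [3.141, -0.002, -0.001]
ft_force: [0.9, -0.9, 0.9]
width: 87.6
grasp_force: 0.0
t: 41.57
ee_pos: [387.4, 277.7, 89.7]
orientation: [-3.141, -0.0, -0.001]
ft_force: [-1.6, -1.2, 7.0]
width: 57.8
grasp_force: 30.0
```

```bash
python3 -m inch '[{"xyz":[0,0,-12],"rot":[0,0,0]},{"xyz":[0,0,-30],"rot":[0,0,0]},{"xyz":[0,0,-50],"rot":[0,0,0]},{"xyz":[0,0,-57.5],"rot":[0,0,0]},{"xyz":[8,14,-57.5],"rot":[0,0,0]},{"xyz":[22,38,-57.5],"rot":[0,0,0]},{"xyz":[38,65,-57.5],"rot":[0,0,0]},{"xyz":[54,93,-57.5],"rot":[0,0,0]},{"xyz":[70,121,-57.5],"rot":[0,0,0]},{"xyz":[86,149,-57.5],"rot":[0,0,0]},{"xyz":[98,170,-57.5],"rot":[0,0,0]},{"xyz":[104,180,-57.5],"rot":[0,0,0]}]'; python3 -m inch '[{"xyz":[8,14,0],"rot":[0,0,0]},{"xyz":[22,38,0],"rot":[0,0,0]},{"xyz":[38,65,0],"rot":[0,0,0]},{"xyz":[50,86,0],"rot":[0,0,0]},{"xyz":[57,98,0],"rot":[0,0,0]},{"xyz":[59,102,0],"rot":[0,0,0]},{"xyz":[59,102,0],"rot":[0,0,0]},{"xyz":[59,102,0],"rot":[0,0,0]}]'
python3 -m inch '[{"xyz":[0,0,15],"rot":[0,0,0]},{"xyz":[0,0,32],"rot":[0,0,0]},{"xyz":[0,0,46],"rot":[0,0,0]},{"xyz":[0,0,55],"rot":[0,0,0]},{"xyz":[0,0,59.7],"rot":[0,0,0]},{"xyz":[0,0,59.7],"rot":[0,0,0]},{"xyz":[0,0,59.7],"rot":[0,0,0]},{"xyz":[0,0,59.7],"rot":[0,0,0]}]'
python3 -m inch '[{"xyz":[0,0,0],"rot":[0,0,0]},{"xyz":[0,0,0],"rot":[0,0,0]},{"xyz":[0,0,0],"rot":[0,0,0]},{"xyz":[0,0,0],"rot":[0,0,0]},{"xyz":[0,0,0],"rot":[0,0,0]},{"xyz":[0,0,0],"rot":[0,0,0]},{"xyz":[0,0,0],"rot":[0,0,0]},{"xyz":[0,0,0],"rot":[0,0,0]}]' 0
```

```text
t: 42.57
ee_pos: [491.9, 95.2, 146.0]
orientation: [3.141, -0.003, -0.0]
ft_force: [0.6, -0.6, -3.1]
width: 57.9
grasp_force: 30.0
t: 43.23
ee_pos: [549.0, -3.6, 146.2]
orientation: [-3.141, 0.0, 0.003]
ft_force: [-0.1, 0.3, -4.0]
width: 57.5
grasp_force: 30.0
t: 43.9
ee_pos: [550.1, -3.9, 87.3]
orientation: [-3.142, -0.001, -0.001]
ft_force: [-0.6, -0.4, -4.4]
width: 57.7
grasp_force: 30.0
t: 44.57
ee_pos: [550.1, -4.5, 87.0]
orientation: [3.142, -0.0, 0.0]
ft_force: [-0.5, -0.3, 0.4]
width: 87.6
grasp_force: 0.0
```

Now retreat straight up and then toward the clear left side, and check.

```bash
python3 -m inch '[{"xyz":[0,0,-35],"rot":[0,0,0]},{"xyz":[0,0,-75],"rot":[0,0,0]},{"xyz":[0,0,-115],"rot":[0,0,0]},{"xyz":[0,0,-145],"rot":[0,0,0]},{"xyz":[-20,-30,-145],"rot":[0,0,0]},{"xyz":[-40,-60,-145],"rot":[0,0,0]},{"xyz":[-60,-95,-145],"rot":[0,0,0]},{"xyz":[-80,-130,-145],"rot":[0,0,0]},{"xyz":[-90,-165,-145],"rot":[0,0,0]},{"xyz":[-100,-200,-145],"rot":[0,0,0]},{"xyz":[-110,-235,-145],"rot":[0,0,0]},{"xyz":[-110,-260,-145],"rot":[0,0,0]}]' 0
python3 -m inch '[{"xyz":[0,0,0],"rot":[0,0,0]},{"xyz":[0,0,0],"rot":[0,0,0]},{"xyz":[0,0,0],"rot":[0,0,0]},{"xyz":[0,0,0],"rot":[0,0,0]},{"xyz":[0,0,0],"rot":[0,0,0]},{"xyz":[0,0,0],"rot":[0,0,0]}]' 0
python3 -c "
from h import *
a=ctrl.get_image('top')[120:380,130:530,::-1];b=ctrl.get_image('side')[100:420,180:500,::-1]
cv2.imwrite('pics/p9.png',np.hstack([a,cv2.resize(b,(260,260))]))
d=cv2.absdiff(ctrl.get_image('side')[:,:,::-1],cv2.imread('pics/side0.png')).max(2)[180:400,225:480]; print((d>40).sum())"
```

```text
t: 45.57
ee_pos: [438.1, 257.7, 232.1]
orientation: [-3.141, -0.002, 0.001]
ft_force: [0.3, 0.7, -0.6]
width: 88.0
grasp_force: 0.0
t: 46.07
ee_pos: [440.3, 254.5, 232.0]
orientation: [3.142, -0.003, -0.0]
ft_force: [-0.1, 0.1, -0.2]
width: 87.6
grasp_force: 0.0
749
```

View pics/p9.png

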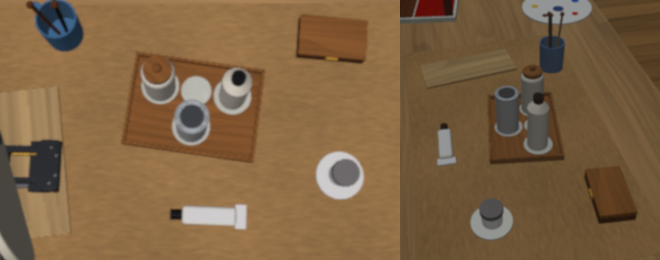

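The jar, bottle and tin are back upright on their rounds (top crop 157,70 / 237,80 / 191,117). The pot stands on the coaster (345,173), and the bystanders haven't moved. Handing in.

```bash
python3 -c "
from workcell import ctrl
print(ctrl.close_job())"
```

```text
the job is handed in; nothing more can be done
None
```

I handed the job in at about 46 s: the last pictures show the pot upright on the middle of the coaster and the bottle, jar and tin back upright in their tray places, with nothing knocked over and the mug, tube and pastel box where they were; no verdict was returned.

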